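# Hang the second sample board on the display hook

### The arm

A 6-joint arm with a two-finger parallel gripper is mounted at the origin on the work surface. World frame = base frame: x ahead of the robot, y to its left, z up, the work surface at z = 0. Lengths are in mm, angles in rad, forces in N, time in s.
With the tool pointing down it reaches from about 300 to 850 mm from the base axis. Payload 4.2 kg.
Tool frame: the origin (TCP) lies at the very end of the fingers, on their centre line; the grasp point (between the pads) lies 19 mm behind it (env.grip_point_offset is the distance from the TCP to the grasp point, in mm); z points along the fingers, y is the line along which they close (so a half turn about z gives the same grasp; the last joint's range is limited). The gripper opens to 91 mm and grips with 3 to 60 N. Pads are 32 mm wide; open, the fingers measure 118 mm over their backs; the gripper's body (76 mm by 178 mm) begins 60 mm behind the grasp point.
Start: joints at [-1.228, 0.32, 1.565, -0, 1.257, -0.02], TCP at [204.068, -537.587, 213.976] pointing down, gripper open.
Joint ranges: [-3.11, 3.11], [-0.84, 2.01], [0.21, 2.61], [-1.34, 4.49], [0.05, 2.63], [-2.56, 2.56]. Speed limits (rad/s): [2.57, 2.57, 3.14, 3.14, 3.14, 3.14].

### API

Orientations are given as a 3x3 rotation matrix whose columns are the frame's x, y, z axes.
In Python, from workcell import env gives the robot as it stands.
- The arm moves only by the shell command python3 -m creep 'ROWS' [FORCE]. ROWS is JSON, a list of rows, each a list of 3 entries, a list of its own where there are three numbers: the shift along the tool's x, y, z in m, then the turn, a rotation vector about the tool's x, y, z in rad, then the finger opening in m, from 0 to 0.0912. In form: [[[tx, ty, tz], [rx, ry, rz], hand], ...]. A call has 1 to 12 rows; each row shifts and turns the commanded pose from where the row before left it, along the tool's axes as they then stand; what a row does not reach is not made up. A row lasts 1/8 s, in which the tool goes at most 62.5 mm and 10.7 degrees, less where a joint would pass 70% of its speed; a pose out of reach is approached as far as the arm can. A call with a gripper value outside its range is refused whole. The fingers move at their own pace and stop on an object; FORCE is the grip in N (left out, the last holds). Time passes only in rows, so rows that do not move let the fingers close. It gives the time, the measured TCP pose, the force, the opening and the grip force at its end, in the units of the state.
- env.get_state(): the state, without advancing time (a new reading comes with each control period).
- env.grab_frame(name): name is "scene" or "top" or "wrist"; returns (picture, depth): 480x640x3 uint8, blue, green, red; 480x640 float32, mm along the optical axis (not along the pixel's ray), 0 where there is no reading.
- env.calibration(name): a dict with "fov_y" (degrees; the focal length in pixels is half the picture's height over the tangent of half this angle, whatever the lens; pixels are square), "cx", "cy" (the principal point, pixels), "xyz" and "rotation" of the camera in the world. Camera axes: x right, y up, looking along -z (the intrinsics and any distortion apply to the point x, -y, -z); pixel columns grow to the right and rows downward; lengths in mm; the calibration is good to about 2 mm. A picture is of the moment at which its call begins: read the wrist's pose just before it. calibration takes no time and is no camera call; for the wrist camera it gives the pose at the moment of the call.
- env.close_job(): hands the job in; it is judged then, once.
Trained networks look in the newest picture that a camera, given by its name, has taken for a name from the list of things; names that differ only in an ending like _2 or _b are one class to them, and where a whole thing is asked for, a point or a joint stands for the part that bears it (a point fixed in the world has none). Each returns a list of dicts, best first, with "p" (0 to 1); they miss things now and then, are a little off and sometimes report something else, mostly with a low value. They report only what shows in the picture. A call takes as long as a camera call. They do not tell look-alikes from the thing itself.
- env.search_frame(camera, thing): "centre" ([x, y, z] in mm, in world coordinates, good to about 4 mm: the middle of the surface that is visible of it).
The state is a dict: "time_s": time; "joint_positions": joint angles; "qd": joint speeds; "joint_efforts": joint torques, N m; "position": TCP position; "tool_rot": TCP orientation; "force": force on the tool from outside, world axes, zero at the start; "moment": the same for the moment, N m; "opening": finger opening in mm; "grasp_force": force on a finger pad.
Only numpy, scipy, OpenCV 4.12 (cv2) and the standard library are available. Lean on these libraries where they do the work, as an engineer would, in place of code of your own. Each camera call takes 0.05 s, during which the arm holds its last target. There are 200 camera calls.

### The job

One orange photo sample board is waiting in the slotted wooden block. Lift it out and hang it by its window on the wire-grid hook that already holds the other orange board, in front of that one, so that both hang freely and still. Do not dislodge the board already there, and leave the teal boards and everything else as they are.

Things in the scene. Friction and masses are not known exactly. Their poses are not given: they have to be found in the camera images.
- board_new: the orange sample board to hang, about 90 g, upright in a slot of the block. x = its normal, y = across its width, z = up; origin: apex of the hanging notch. Below it a window goes through along x: 40 mm wide, top edge an upside-down V (apex at the origin, falling 30 degrees each side), lower edge at z = -45 mm, frame 56 mm wide, 12 mm thick. Faces alike: may hang either way round
- new_tab (a point): centre of board_new's solid grip tab, 23 mm above the notch apex: 28 mm wide (y), 12 mm thick (x), from z = +1 to +45 mm above the apex. Grip it across the 28 mm width. The frame's shoulders begin at the foot of the tab (z about +1 mm) and fall outwards
- new_panel (a point): centre of board_new's printed panel, 80 mm below the notch apex: 80 mm wide, 70 mm high, 6 mm thick, from z = -45 to -115 mm, so the board's lower edge is 115 mm below the apex
- board_first: the orange board already hanging on the hook of grid_orange, 25 to 55 mm in front of the hook's root. Dimensions as for board_new, whose description holds for it too; hanging, its origin (notch apex) is 4.6 mm above the axis of the hook's bar
- board_teal: teal board hanging on the hook of grid_teal; leave it. Dimensions as for board_new, whose description holds for it too
- board_spare: teal board standing in the other slot of the block; leave it. Dimensions as for board_new, whose description holds for it too
- grid_orange: fixed black counter-top wire grid, 180 mm wide, 198 mm high, carrying the hook with the orange board; it may be left or right of grid_teal. Origin on the table under the hook's root; z up; its -x axis is the way the hook points (roughly towards the robot). Grid wires at x = +6 mm, feet 10 mm high along x at y = +-90 mm
- hook_end (a point): on grid_orange's hook, the axis of the bar where its straight part ends, at x = -115, y = 0, z = 165 mm of the grid. The bar is 8 mm thick, level, straight from x = 0 to here; then it turns up at 45 degrees to x = -127 mm, axis height 177 mm (highest point 181 mm, foremost x = -131 mm)
- grid_teal: the same kind of grid, its hook carrying a teal board. Same dimensions and axes as grid_orange
- block: fixed wooden block, 120 (x) by 110 (y) by 36 mm high, two slots along its y at x = +-30 mm, each 8.5 mm wide, 30 mm deep, open at ends and top; one holds board_new, the other board_spare. Boards come out straight up; in the block their notch apex is 121 mm and their top 166 mm above the table. Origin: centre of its underside
- mug: white mug, 82 mm wide, 95 mm high, bystander; origin at the centre of its underside
- tape: yellow ring of tape, 96 mm wide, 25 mm high, lying flat, bystander; origin at the centre of its underside
- ink: blue ink bottle, 48 mm wide, 120 mm high, bystander; origin at the centre of its underside
- carton: small cardboard box, 100 x 130 x 75 mm, bystander; origin at the centre of its underside
- brush: brush lying on the table, bystander; handle towards its -x
Not all that is in view belongs to the job. Leave any purple look-alike of the board_new alone.

How it is judged:
By the outcome, as a careful person would: the job done as asked, in the order asked, and still so for the second after the job is handed in, with the robot touching nothing.
It also fails if it takes over 50 s, if anything falls off the work surface, if the arm or the gripper's body presses on something with over 40 N, if the wrist force passes 120 N, or if a joint passes its speed limit or range.

## Working session

There is one attempt and no reset: what is moved stays moved. The work goes in short steps, Python scripts to look and compute and a shell command to move; the robot and the scene stay as the last step left them, time stands still between calls to the robot, and variables do not carry over. Pictures are saved under pics/ and viewed, at most 10 in all, crops included, and the job is handed in when it is done.

```bash
mkdir -p pics; ls; cat > h.py <<'E'
import numpy as np, cv2
from workcell import env
def cal(n):
    c=env.calibration(n); f=240/np.tan(np.radians(c['fov_y'])/2); return c,f
def px2w(n,u,v,d,c=None):
    c,f=c or cal(n); p=np.array([(u-c['cx'])*d/f,-(v-c['cy'])*d/f,-d]); return np.array(c['rotation'])@p+np.array(c['xyz'])
def w2px(n,P,c=None):
    c,f=c or cal(n); q=np.array(c['rotation']).T@(np.array(P)-np.array(c['xyz'])); return c['cx']+f*q[0]/-q[2], c['cy']-f*q[1]/-q[2]
def cloud(n,d,c=None):
    c,f=c or cal(n); v,u=np.mgrid[:480,:640]; p=np.stack([(u-c['cx'])*d/f,-(v-c['cy'])*d/f,-d],-1)
    return p@np.array(c['rotation']).T+np.array(c['xyz'])
E
python3 - <<'E'
from h import *
for n in ('scene','top'):
    im,d=env.grab_frame(n); cv2.imwrite(f'pics/{n}0.png',im); np.savez(f'{n}0.npz',im=im,d=d)
    print(n,{k:np.round(v,3).tolist() if k in('xyz','rotation') else v for k,v in env.calibration(n).items()})
    for t in ('board_new','new_tab','grid_orange','hook_end','block','board_teal','grid_teal'):
        r=env.search_frame(n,t)
        print(t,[(np.round(x['centre']).tolist(),round(x['p'],2),np.round(w2px(n,x['centre'])).tolist()) for x in r[:4]])
print(env.get_state())
E
```

```text
pics
scene {'fov_y': 42.84825272091337, 'cx': 310.87595541211664, 'cy': 234.35231124490133, 'xyz': [999.546, 604.026, 1321.225], 'rotation': [[-0.753, -0.56, 0.345], [0.658, -0.646, 0.387], [0.006, 0.518, 0.855]]}
board_new [([447.0, 262.0, 87.0], 0.7, [392.0, 283.0]), ([321.0, 279.0, 65.0], 0.61, [434.0, 260.0])]
new_tab [([319.0, 272.0, 62.0], 0.92, [433.0, 258.0]), ([440.0, 266.0, 84.0], 0.73, [396.0, 283.0]), ([450.0, -22.0, 19.0], 0.36, [309.0, 219.0])]
grid_orange [([723.0, 50.0, 62.0], 0.97, [238.0, 296.0])]
hook_end [([725.0, 47.0, 61.0], 0.79, [237.0, 296.0]), ([444.0, 267.0, 86.0], 0.26, [395.0, 284.0])]
block [([490.0, 285.0, 37.0], 0.98, [384.0, 310.0])]
board_teal [([654.0, -269.0, 126.0], 0.73, [178.0, 177.0]), ([448.0, -22.0, 23.0], 0.65, [309.0, 218.0])]
grid_teal [([714.0, -265.0, 76.0], 0.89, [162.0, 203.0]), ([670.0, 56.0, 140.0], 0.44, [256.0, 268.0])]
top {'fov_y': 51.29974822699672, 'cx': 324.8056263014302, 'cy': 242.1739376383072, 'xyz': [324.187, 47.343, 1446.717], 'rotation': [[-0.017, 0.988, -0.151], [-1.0, -0.02, -0.014], [-0.017, 0.151, 0.988]]}
board_new 
[... 729 characters left out ...]

        1.25740435e+00, -2.00399905e-02]), 'qd': array([ 0.00083301,  0.0012849 ,  0.00048659, -0.00096846, -0.00028663,
        0.0012893 ]), 'joint_efforts': array([-1.78770289e-03, -4.12305450e+01, -2.32219630e+01,  7.25395395e-02,
        3.75374418e-02,  3.94117166e-06]), 'position': array([ 204.07376793, -537.58636727,  213.96808718]), 'tool_rot': array([[ 9.34902447e-01,  3.54904790e-01,  6.09582545e-05],
       [ 3.54904794e-01, -9.34902446e-01, -5.87292171e-05],
       [ 3.61467408e-05,  7.65404656e-05, -9.99999996e-01]]), 'force': array([-1.56045922,  0.00258272, -0.61294351]), 'moment': array([0.00562025, 0.02396826, 0.01222174]), 'grasp_force': 0.0, 'opening': 91.20426659981922}
```

View pics/scene0.png

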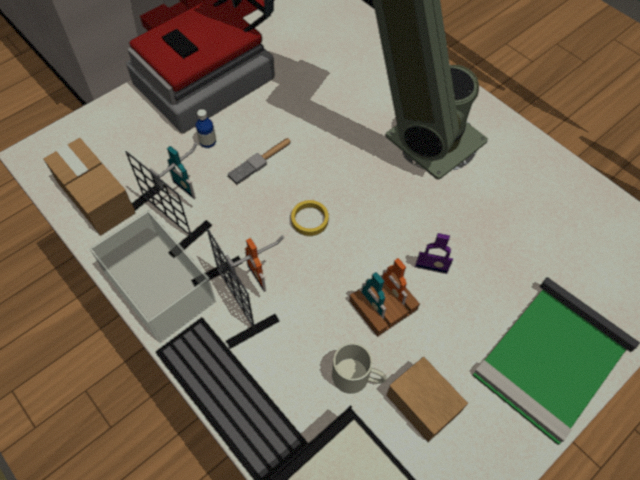

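View pics/top0.png

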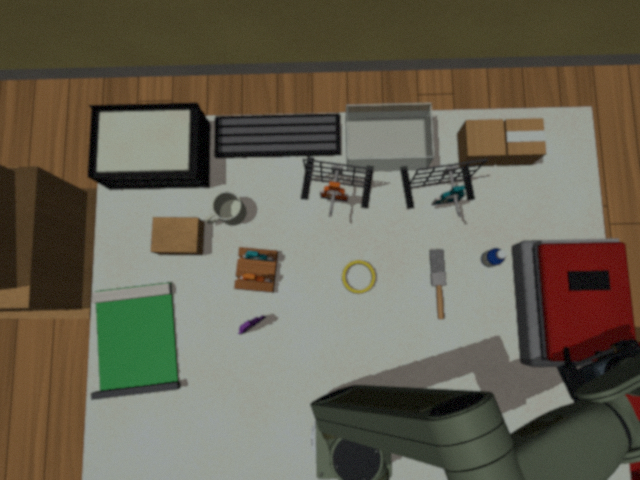

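Scene view: the orange board in the block is at (397,280), with the teal spare at (374,292). The other orange board hangs at (254,260), hook tip (282,238), and the purple look-alike is at (435,255). So the candidates for board_new are (397,280), (254,260) and (435,255). I choose (397,280), the orange one standing in the block, and will check it in a crop while fitting the geometry.

```bash
python3 - <<'E'
from h import *
np.set_printoptions(suppress=True,precision=1)
for n in ('scene','top'):
    z=np.load(n+'0.npz'); im,d=z['im'],z['d']; P=cloud(n,d)
    hsv=cv2.cvtColor(im,cv2.COLOR_BGR2HSV)
    org=(hsv[...,0]<12)&(hsv[...,1]>150)&(hsv[...,2]>90)&(d>0)
    teal=(hsv[...,0]>80)&(hsv[...,0]<100)&(hsv[...,1]>100)&(d>0)
    blk=[ (330,430,250,335),(200,300,220,320)] if n=='scene' else [(230,285,240,300),(315,360,170,215)]
    for nm,m in(('org',org),('teal',teal)):
      for i,(a,b,c,e) in enumerate(blk):
        mm=np.zeros_like(m); mm[c:e,a:b]=m[c:e,a:b]; Q=P[mm]; Q=Q[Q[:,2]>35]
        if len(Q)<10: continue
        xy=Q[:,:2]; mu=np.median(xy,0); _,_,V=np.linalg.svd(xy-mu); a_=np.degrees(np.arctan2(V[0,1],V[0,0]))
        hi=Q[Q[:,2]>np.percentile(Q[:,2],99)-15]
        print(n,nm,i,len(Q),'med',np.median(Q,0),'min',np.percentile(Q,2,axis=0),'max',np.percentile(Q,98,axis=0),'dir',a_,'hi',hi.mean(0),len(hi))
    # hook / grid
    reg=(P[...,0]>500)&(P[...,0]<800)&(P[...,1]>-80)&(P[...,1]<170)&(P[...,2]>150)&(P[...,2]<192)&~org
    Q=P[reg]; 
    o=np.argsort(Q[:,0]); print('hook',n,len(Q)); print(Q[o][::max(1,len(Q)//40)])
    # block top
    a,b,c,e=blk[0]; sub=P[c:e,a:b].reshape(-1,3); s=sub[(abs(sub[:,2]-36)<5)]
    r=cv2.minAreaRect(s[:,:2].astype(np.float32)); print('block',r,s[:,2].mean(),np.median(s,0))
im=np.load('scene0.npz')['im']
a=cv2.resize(im[240:340,330:460],None,fx=6,fy=6,interpolation=cv2.INTER_CUBIC)[:600]
cv2.imwrite('pics/crop1.png',a)
E
```

```text
scene org 0 138 med [440.8 274.5 132.3] min [431.  238.6  69.7] max [447.6 289.3 170.3] dir 90.78444219630619 hi [439.8 263.2 166.8] 59
scene org 1 141 med [666.9  51.  201.7] min [659.6  27.6 130.4] max [673.6  66.9 220.3] dir 80.09558455787607 hi [665.3  41.2 215.5] 66
scene teal 0 356 med [501.7 256.9 119.7] min [493.1 226.2  44.9] max [506.7 286.3 169.5] dir -94.39213388466925 hi [499.9 257.1 165.1] 85
hook scene 507
[[589.   52.  177.3]
 [595.2  49.5 181. ]
 [600.1  44.6 171.7]
 [606.8  49.4 172.3]
 [614.2  44.4 169.7]
 [622.1  47.1 169.2]
 [628.1  47.6 168. ]
 [634.1  44.5 166.3]
 [642.7  41.5 168. ]
 [649.9  43.3 165.4]
 [661.9   8.6 159.6]
 [664.4  11.5 157.4]
 [666.8  19.4 166.3]
 [668.8  32.  189.6]
 [670.1  55.3 170. ]
 [670.9  59.6 168. ]
 [672.6  57.8 163.1]
 [675.2  63.7 156.4]
 [681.9  32.2 170.3]
 [689.6  35.1 170. ]
 [696.3  33.5 171.2]
 [701.5  32.8 167.7]
 [707.3 -58.9 158.2]
 [708.7  28.6 170.5]
 [710.  -59.1 173.7]
 [711.5 -35.7 153.6]
 [714.2 -28.6 152.7]
 [715.8 -14.9 172.8]
 [716.7  42.  167.6]
 [717.8  -5.7 152. ]
 [719.2  -0.1 152.4]
 [720.7  13.  154.2]
 [7
[... 1090 characters left out ...]
1 159.5]
 [663.5  11.9 157. ]
 [670.2  56.8 166.1]
 [685.7  32.7 167.3]
 [693.9  35.2 167.4]
 [702.3 -58.  159.6]
 [704.2  29.7 169. ]
 [706.2  32.3 171.5]
 [707.4 -56.  151.7]
 [709.6  18.8 150.1]
 [710.3 -15.5 163.4]
 [710.8  27.2 191.8]
 [711.   16.3 163.5]
 [711.3  29.6 172.6]
 [711.9  16.  151.5]
 [712.6  32.3 186.4]
 [713.3  42.8 166.8]
 [713.6  42.8 156.8]
 [714.6  -5.5 150. ]
 [716.  -12.  189.5]
 [717.4  29.6 188.1]
 [722.1  47.7 191.4]
 [725.4  73.7 191.4]
 [727.3  80.1 150.9]
 [732.2 119.6 164.9]
 [733.4  93.5 150.3]
 [736.5 115.  151. ]]
block ((466.9608459472656, 266.8612060546875), (110.51736450195312, 120.57169342041016), 83.5703353881836) 35.39915797246935 [464.7 264.2  35.3]
```

View pics/crop1.png

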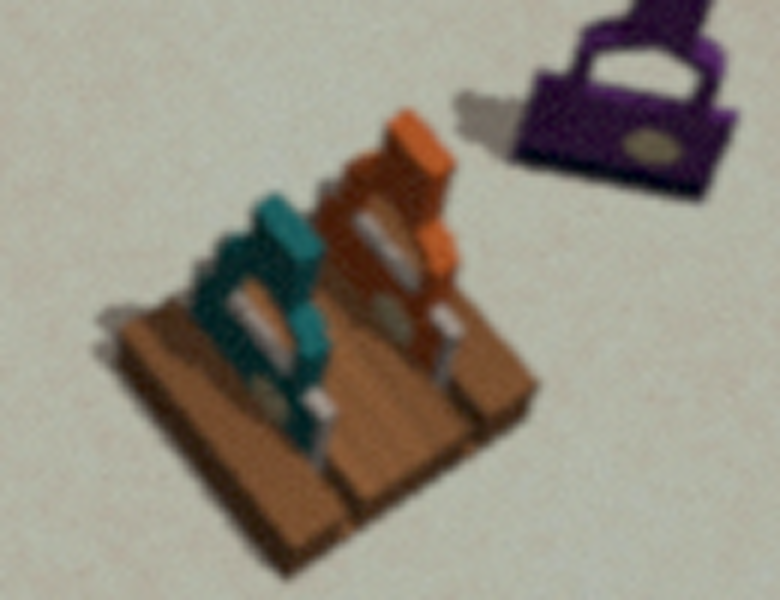

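The crop confirms it: the orange board stands in the -x slot of the block, teal in the other, and the purple one lies apart on the table. First I turn the tool to the block's yaw (about -6.5°), rising to z of about 300.

```bash
python3 -m creep '[[[0,0,-0.03],[0,0,0.159],0.0912],[[0,0,-0.03],[0,0,0.159],0.0912],[[0,0,-0.03],[0,0,0.159],0.0912],[[0,0,0],[0,0,0],0.0912]]'; python3 - <<'E'
from h import *
np.set_printoptions(suppress=True,precision=3)
s=env.get_state(); R=np.array(s['tool_rot']); c,f=cal('wrist')
print(R,s['position'],s['time_s']); print('cam in tool',R.T@(np.array(c['xyz'])-s['position']), R.T@np.array(c['rotation']),c['fov_y'])
print('to block-above', R.T@(np.array([437,262,300])-s['position']), s['joint_positions'])
E
```

```text
time_s: 1.3
position: [204.5, -538.7, 306.4]
tool_rot: [[0.994, -0.113, 0.002], [-0.113, -0.994, -0.005], [0.003, 0.005, -1.0]]
force: [0.3, 0.4, -0.7]
opening: 91.0
grasp_force: 0.0
[[ 0.994 -0.113  0.002]
 [-0.113 -0.994 -0.005]
 [ 0.003  0.005 -1.   ]] [ 204.479 -538.657  306.443] 1.3
cam in tool [  77.323   -0.021 -170.366] [[ 0.     0.963  0.27 ]
 [ 1.    -0.    -0.001]
 [-0.001  0.27  -0.963]] 64.77712001972681
to block-above [ 140.702 -821.8      2.646] [-1.228  0.277  1.396  0.     1.463  0.456]
```

```bash
python3 -m creep '[[[0.02,-0.055,0],[0,0,0],0.0912],[[0.02,-0.055,0],[0,0,0],0.0912],[[0.02,-0.055,0],[0,0,0],0.0912],[[0.02,-0.055,0],[0,0,0],0.0912],[[0.02,-0.055,0],[0,0,0],0.0912],[[0.01,-0.055,0],[0,0,0],0.0912],[[0.01,-0.055,0],[0,0,0],0.0912],[[0.01,-0.055,0],[0,0,0],0.0912],[[0.01,-0.055,0],[0,0,0],0.0912],[[0,-0.055,0],[0,0,0],0.0912],[[0,-0.055,0],[0,0,0],0.0912],[[0,-0.055,0],[0,0,0],0.0912]]'
python3 -m creep '[[[0,-0.055,0],[0,0,0],0.0912],[[0,-0.055,0],[0,0,0],0.0912],[[0,-0.052,0],[0,0,0],0.0912],[[0,0,0],[0,0,0],0.0912],[[0,0,0],[0,0,0],0.0912]]'
cat > look.py <<'E'
import sys
from h import *
np.set_printoptions(suppress=True,precision=1)
def look(name):
    s=env.get_state(); c=cal('wrist'); im,d=env.grab_frame('wrist'); cv2.imwrite(f'pics/{name}.png',im); np.savez(name+'.npz',im=im,d=d,P=cloud('wrist',d,c))
    return s,im,d,cloud('wrist',d,c)
E
python3 - <<'E'
from look import *
s,im,d,P=look('w1'); R=np.array(s['tool_rot'])
hsv=cv2.cvtColor(im,cv2.COLOR_BGR2HSV)
org=((hsv[...,0]<12))&(hsv[...,1]>150)&(hsv[...,2]>90)&(d>0)
teal=(hsv[...,0]>80)&(hsv[...,0]<100)&(hsv[...,1]>100)&(d>0)
for m in(org,teal):
    Q=P[m]; Q=Q[(Q[:,2]>158)&(Q[:,2]<180)]; r=cv2.minAreaRect(Q[:,:2].astype(np.float32))
    print(len(Q),Q.mean(0),r,np.percentile(Q,[2,98],axis=0))
    print('shift',R.T@(Q.mean(0)-s['position']))
print(s['position'],s['joint_positions'])
E
```

```text
time_s: 2.8
position: [417.7, 103.8, 302.6]
tool_rot: [[0.994, -0.111, -0.002], [-0.111, -0.994, -0.001], [-0.002, 0.001, -1.0]]
force: [0.7, 0.7, 0.1]
opening: 90.9
grasp_force: 0.0
time_s: 3.42
position: [436.2, 262.4, 302.7]
tool_rot: [[0.994, -0.112, -0.002], [-0.112, -0.994, -0.002], [-0.002, 0.002, -1.0]]
force: [-0.9, 0.4, -0.6]
opening: 91.3
grasp_force: 0.0
28 [434.2 259.5 165.3] ((434.31475830078125, 260.33416748046875), (21.941991806030273, 1.3760851621627808), 86.56866455078125) [[433.  249.4 163.7]
 [435.5 270.8 166.5]]
shift [ -1.4   2.8 137.5]
548 [499.7 255.  165.2] ((499.7483825683594, 255.06500244140625), (27.860992431640625, 11.535808563232422), 83.71273803710938) [[493.5 241.6 159. ]
 [506.  268.3 167. ]]
shift [ 64.2  -0.1 137.4]
[436.2 262.4 302.7] [ 0.5  0.2  1.5 -0.   1.4  2.2]
```

View pics/w1.png

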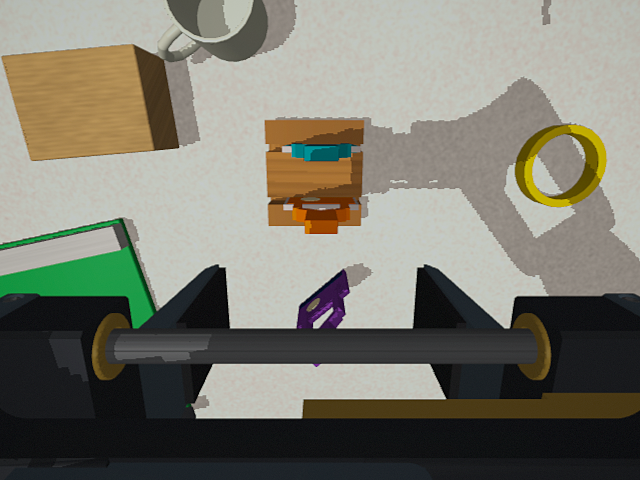

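Wrist view: block around (315,175), orange tab top at (321,225), teal tab (321,152). The hue window clipped the orange top face, so I re-measure with a wider one.

```bash
python3 - <<'E'
from h import *
np.set_printoptions(suppress=True,precision=1)
z=np.load('w1.npz'); im,d,P=z['im'],z['d'],z['P']; s=env.get_state(); R=s['tool_rot']
hsv=cv2.cvtColor(im,cv2.COLOR_BGR2HSV); print(hsv[225,321],hsv[215,321])
org=(hsv[...,0]<20)&(hsv[...,1]>190)&(hsv[...,2]>90)&(d>0)
teal=(hsv[...,0]>80)&(hsv[...,0]<100)&(hsv[...,1]>100)&(d>0)
for m in (org,teal):
    m=m.copy(); m[:110]=0;m[240:]=0;m[:,:270]=0;m[:,370:]=0
    Q=P[m]; T=Q[(Q[:,2]>162)&(Q[:,2]<170)]
    r=cv2.minAreaRect(T[:,:2].astype(np.float32)); c=[*r[0],143]
    print(len(T),r,np.percentile(T[:,2],[5,50,95]),'shift',R.T@(np.array(c)-s['position']))
    for a,b in((120,160),(50,75)):
        B=Q[(Q[:,2]>a)&(Q[:,2]<b)]
        if len(B)>5: print(a,b,len(B),cv2.minAreaRect(B[:,:2].astype(np.float32)))
S=P[110:240,250:380].reshape(-1,3); S=S[abs(S[:,2]-36)<3]; print('block',cv2.minAreaRect(S[:,:2].astype(np.float32)))
E
```

```text
[ 14 255 155] [ 12 255 102]
484 ((440.1226806640625, 261.76080322265625), (27.700298309326172, 12.294905662536621), 84.8880844116211) [163.4 165.4 166.6] shift [  3.9  -0.5 160.2]
120 160 318 ((440.759521484375, 261.6304931640625), (37.06743621826172, 11.35607624053955), 81.91083526611328)
50 75 214 ((444.5895080566406, 260.7341003417969), (72.25899505615234, 3.0068423748016357), 83.52519226074219)
530 ((499.4594421386719, 255.09681701660156), (27.860992431640625, 10.954480171203613), 83.71273803710938) [164.2 165.5 166.7] shift [ 63.6  -0.6 160.1]
120 160 76 ((499.689208984375, 254.9820556640625), (38.954288482666016, 11.637657165527344), 83.55231475830078)
50 75 10 ((503.0898132324219, 254.4338836669922), (71.75680541992188, 0.0484466552734375), 83.51105499267578)
block ((470.5505676269531, 266.09246826171875), (110.21446228027344, 119.21476745605469), 83.5040512084961)
```

Tab centre is at (440.3,261.7), yaw matches the tool. I shift +4 mm in tool x, go down 175 mm, then close.

```bash
python3 -m creep '[[[0.004,0,0.05],[0,0,0],0.0912],[[0,0,0.05],[0,0,0],0.0912],[[0,0,0.045],[0,0,0],0.0912],[[0,0,0.03],[0,0,0],0.0912],[[0,0,0],[0,0,0],0.0912],[[0,0,0],[0,0,0],0.0912]]' 25
python3 -m creep '[[[0,0,0],[0,0,0],0.05],[[0,0,0],[0,0,0],0.02],[[0,0,0],[0,0,0],0.02],[[0,0,0],[0,0,0],0.02],[[0,0,0],[0,0,0],0.02],[[0,0,0],[0,0,0],0.02]]' 25
```

```text
time_s: 4.22
position: [441.8, 262.4, 130.4]
tool_rot: [[0.993, -0.115, 0.002], [-0.115, -0.993, 0.001], [0.002, -0.001, -1.0]]
force: [-0.1, 0.7, 0.4]
opening: 91.3
grasp_force: 0.0
time_s: 4.97
position: [440.8, 262.7, 128.9]
tool_rot: [[0.993, -0.114, -0.0], [-0.114, -0.993, -0.0], [-0.0, 0.0, -1.0]]
force: [0.3, -0.6, 1.5]
opening: 34.0
grasp_force: 0.0
```

```bash
python3 -m creep '[[[0,0,0],[0,0,0],0.02],[[0,0,0],[0,0,0],0.02],[[0,0,0],[0,0,0],0.02],[[0,0,0],[0,0,0],0.02]]' 25
```

```text
time_s: 5.48
position: [440.8, 262.6, 128.9]
tool_rot: [[0.993, -0.114, -0.0], [-0.114, -0.993, -0.0], [-0.0, 0.0, -1.0]]
force: [-0.0, -0.0, -0.9]
opening: 28.0
grasp_force: 25.0
```

Gripped (28.0 mm, 25 N). I lift it out, move to in front of the hook, turn to about -10.3°, and measure again.

```bash
python3 -m creep '[[[0,0,-0.02],[0,0,0],0.02],[[0,0,-0.03],[0,0,0],0.02],[[0,0,-0.045],[0,0,0],0.02],[[0,0,-0.05],[0,0,0],0.02],[[0,0,-0.045],[0,0,0],0.02],[[0.02,0.04,-0.01],[0,0,0],0.02],[[0.02,0.05,0],[0,0,0],0.02],[[0.02,0.05,0],[0,0,0],0.02],[[0.02,0.045,0],[0,0,0],0.02],[[0,0,0],[0,0,0.066],0.02],[[0,0,0],[0,0,0],0.02],[[0,0,0],[0,0,0],0.02]]' 25
python3 -m creep '[[[0,0,0],[0,0,0],0.02],[[0,0,0],[0,0,0],0.02]]' 25
python3 - <<'E'
from look import *
s,im,d,P=look('w2'); print(s['position'],s['tool_rot'])
E
```

```text
time_s: 6.98
position: [499.0, 70.1, 328.9]
tool_rot: [[0.984, -0.178, -0.0], [-0.178, -0.984, -0.0], [-0.0, 0.0, -1.0]]
force: [0.3, -0.1, -0.8]
opening: 27.7
grasp_force: 25.0
time_s: 7.22
position: [499.1, 70.2, 329.0]
tool_rot: [[0.984, -0.178, 0.0], [-0.178, -0.984, -0.0], [0.0, 0.0, -1.0]]
force: [-0.1, 0.4, -1.7]
opening: 27.9
grasp_force: 25.0
[499.1  70.2 329. ] [[ 1.  -0.2  0. ]
 [-0.2 -1.  -0. ]
 [ 0.   0.  -1. ]]
```

View pics/w2.png

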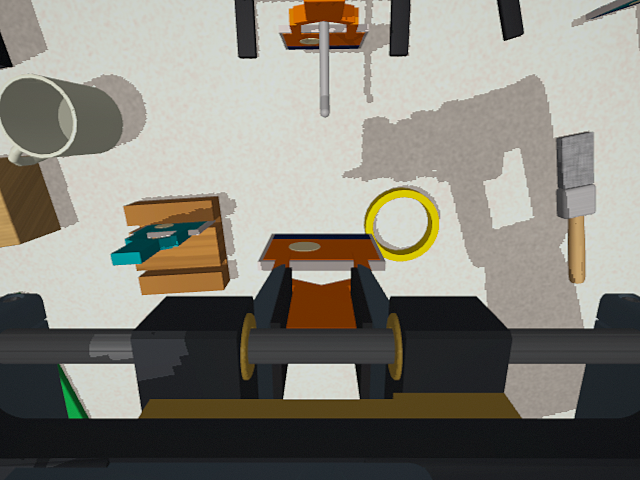

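The held board hangs straight (panel around (322,250)). The hook tip is at (324,113), its bar runs up to (324,30), and board_first is at (323,25). Now I measure the bar axis, board_first and the held board.

```bash
python3 - <<'E'
from h import *
np.set_printoptions(suppress=True,precision=2)
z=np.load('w2.npz'); im,d,P=z['im'],z['d'],z['P']; s=env.get_state(); R=np.array(s['tool_rot']); p=np.array(s['position'])
T=(P-p)@R  # tool-frame coordinates
hsv=cv2.cvtColor(im,cv2.COLOR_BGR2HSV)
org=(hsv[...,0]<20)&(hsv[...,1]>190)&(d>0)
m=(P[...,2]>150)&(P[...,2]<190)&~org&(d>0); m[120:]=0; m[:,:310]=0; m[:,340:]=0
for i in range(0,118,6):
    q=T[i][m[i]]; w=P[i][m[i]]
    if len(q): print(i,len(q),'tool x',q[:,0].mean(),'y mid',(q[:,1].min()+q[:,1].max())/2,'wid',np.ptp(q[:,1]),'ztop',np.percentile(w[:,2],90))
q=T[m]; print('tip tool x min',q[:,0].min(), 'world tip',P[m][q[:,0].argmin()])
lv=m&(T[...,0]>0)&(P[...,2]<172); b=T[lv]; bx=b[b[:,0]>b[:,0].min()+8]; print('axis fit slope,int',np.polyfit(bx[:,0],bx[:,1],1))
o=org.copy(); o[60:]=0; o[:,:270]=0;o[:,380:]=0; B=T[o]; print('first',np.percentile(B,[1,50,99],axis=0), p[2]-B[:,2].min())
tt=B[(p[2]-B[:,2])>205]; print('first tab top',len(tt), tt.mean(0) if len(tt) else '', np.percentile(tt,[2,98],axis=0) if len(tt) else '')
h=org.copy(); h[:235]=0;h[330:]=0;h[:,:260]=0;h[:,:]=h; H=T[h]; H=H[abs(H[:,0])<25]
print('held', len(H), np.percentile(H,[1,50,99],axis=0)); pan=H[(H[:,2]>60)]; print('panel',np.percentile(pan,[1,99],axis=0)); A=np.c_[pan[:,1:],np.ones(len(pan))]; print('plane x=ay+bz+c',np.linalg.lstsq(A,pan[:,0],rcond=None)[0])
E
```

```text
24 10 tool x 161.42151195232245 y mid 1.9956035722001193 wid 7.101475735062543 ztop 169.27738571182599
30 10 tool x 157.2109668902151 y mid 2.0087448372923826 wid 7.1307773229896325 ztop 168.78963633914225
36 10 tool x 152.92414817793332 y mid 2.008016002086783 wid 7.141600150367231 ztop 168.24869713491017
42 10 tool x 148.628114579979 y mid 2.033732757959769 wid 7.194346183232743 ztop 169.10723870222594
48 10 tool x 144.25998076881405 y mid 2.0320165740472698 wid 7.194105537715522 ztop 168.72711591290476
54 10 tool x 139.86195651112791 y mid 2.037364395473648 wid 7.214548094346446 ztop 169.3737303136471
60 10 tool x 135.55916986454508 y mid 2.046054086176446 wid 7.246844155211748 ztop 168.94983072763128
66 10 tool x 131.0869267821403 y mid 2.052857649651483 wid 7.258395997680152 ztop 169.09840536478572
72 10 tool x 126.63535929836095 y mid 2.074353191635823 wid 7.312143018020908 ztop 169.49359012354446
78 10 tool x 122.28742450380726 y mid 2.0900738392877063 wid 7.364065780173091 ztop 168.2971358910849
84 10 tool x 117.652957547661 y mid 2.0831601912110616 wid 7.3613674947422005 zto
[... 285 characters left out ...]
527107780701546 ztop 173.90938439409882
108 8 tool x 98.46132815022055 y mid 2.4656473863179476 wid 6.43569897596091 ztop 179.7977652112566
114 9 tool x 93.86107425048084 y mid 2.4690823402090794 wid 6.442725140020658 ztop 180.24941108120484
tip tool x min 92.3573876686228 world tip [589.56  51.24 178.99]
axis fit slope,int [-0.    2.22]
first [[162.85 -32.92 114.63]
 [163.92   2.78 162.98]
 [174.28  36.72 253.9 ]] 215.9970301982856
first tab top 240 [163.42   1.79 118.27] [[162.89 -11.26 113.56]
 [164.16  14.67 123.58]]
held 5017 [[  2.11 -34.73 -35.9 ]
 [  4.61   0.93   2.41]
 [  5.47  35.08 102.91]]
panel [[  2.03 -35.63  60.37]
 [  5.07  36.12 103.67]]
plane x=ay+bz+c [ 0.   -0.01  3.36]
```

The tool yaw matches the hook, whose axis is 2 mm to tool +y. Tip is at tool x=92, straight end at about 108, board_first's front at 163, so the target is tool x=135. Going down first (apex about 191), then forward to just before the tip, with a check there.

```bash
python3 -m creep '[[[0.02,0.002,0.04],[0,0,0],0.02],[[0.02,0,0.05],[0,0,0],0.02],[[0.02,0,0.04],[0,0,0],0.02],[[0,0,0],[0,0,0],0.02],[[0,0,0],[0,0,0],0.02],[[0,0,0],[0,0,0],0.02]]' 25
python3 - <<'E'
from look import *
s,im,d,P=look('w3'); R=np.array(s['tool_rot']); p=s['position']; T=(P-p)@R; print(p)
hsv=cv2.cvtColor(im,cv2.COLOR_BGR2HSV); org=(hsv[...,0]<20)&(hsv[...,1]>190)
m=(P[...,2]>158)&(P[...,2]<190)&~org&(d>0)&(T[...,0]>15)&(T[...,0]<110)&(abs(T[...,1])<15)
for a in range(25,110,8):
    q=T[m&(abs(T[...,0]-a)<4)]; 
    if len(q): print(a,len(q),q[:,1].min(),q[:,1].max(),p[2]-q[:,2].min())
b=(abs(T[...,0])<12)&(T[...,2]>-45)&(abs(T[...,1])<45)&(d>0)&(T[...,2]>60); q=T[b]; print('held lower',np.percentile(q,[0.5,99.5],axis=0))
E
```

```text
time_s: 8.02
position: [558.4, 57.3, 201.1]
tool_rot: [[0.984, -0.179, 0.004], [-0.179, -0.984, 0.0], [0.004, -0.001, -1.0]]
force: [0.0, 0.3, -2.3]
opening: 27.7
grasp_force: 25.0
[558.4  57.3 201.1]
33 140 -3.0599003485533878 4.3074217317625845 181.58953304771913
41 269 -3.154335281300204 4.464431606707588 180.95128687186946
49 219 -3.1795216889759557 3.8940150254659534 171.62023109794396
57 216 -3.7174515503130343 3.8807546998207676 169.71930481752236
65 235 -3.681221930521729 3.832021756506049 169.784481705108
73 230 -3.631056553802324 3.7824335594377505 169.99463521222202
81 252 -3.5926915566689726 3.759196395036998 169.7079495702459
89 256 -4.096872390424958 3.7135361076119975 169.5933722517953
97 269 -4.056751910498993 3.663048471818851 169.91702253029857
105 57 -10.675785974242018 14.552426844842854 169.69897333750959
held lower [[-11.8 -44.   60.4]
 [ 11.8  44.  203.4]]
```

View pics/w3.png

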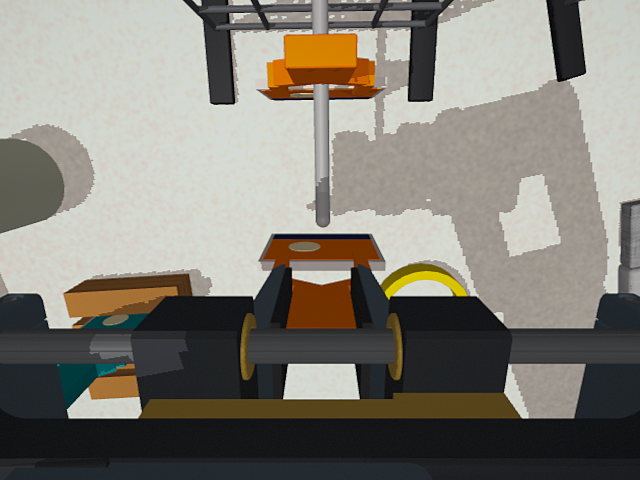

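The hook tip (322,225) is centred on the held board's window line, with the bar running to board_first at (320,60). I go forward 75 mm to thread the hook.

```bash
python3 -m creep '[[[0.012,0,0],[0,0,0],0.02],[[0.012,0,0],[0,0,0],0.02],[[0.012,0,0],[0,0,0],0.02],[[0.012,0,0],[0,0,0],0.02]]' 25
python3 -m creep '[[[0.01,0,0],[0,0,0],0.02],[[0.01,0,0],[0,0,0],0.02],[[0.007,0,0],[0,0,0],0.02],[[0,0,0],[0,0,0],0.02],[[0,0,0],[0,0,0],0.02]]' 25
python3 - <<'E'
from look import *
s,im,d,P=look('w4'); R=np.array(s['tool_rot']); p=s['position']; T=(P-p)@R; print(p)
hsv=cv2.cvtColor(im,cv2.COLOR_BGR2HSV); org=(hsv[...,0]<20)&(hsv[...,1]>190)
q=T[org&(T[...,0]>12)&(T[...,2]<30)&(abs(T[...,1])<60)]; print('first',np.percentile(q,[1,50,99],axis=0))
h=T[org&(abs(T[...,0])<10)]; print('held',np.percentile(h,[1,50,99],axis=0))
E
```

```text
time_s: 8.57
position: [606.1, 48.2, 198.7]
tool_rot: [[0.984, -0.179, -0.0], [-0.179, -0.984, -0.0], [-0.0, 0.0, -1.0]]
force: [-0.9, -0.1, -1.1]
opening: 27.7
grasp_force: 25.0
time_s: 9.2
position: [631.4, 43.6, 198.9]
tool_rot: [[0.984, -0.179, -0.0], [-0.179, -0.984, -0.0], [-0.0, 0.0, -1.0]]
force: [0.1, -0.4, -0.8]
opening: 27.7
grasp_force: 25.0
[631.4  43.6 198.9]
first [[  28.5  -15.7 -170.4]
 [  38.3   -0.4  -14.6]
 [  77.3   14.5   29.6]]
held [[  2.1 -34.9 -36. ]
 [  4.7   0.5  -5.2]
 [  5.5  35.4 100.7]]
```

View pics/w4.png

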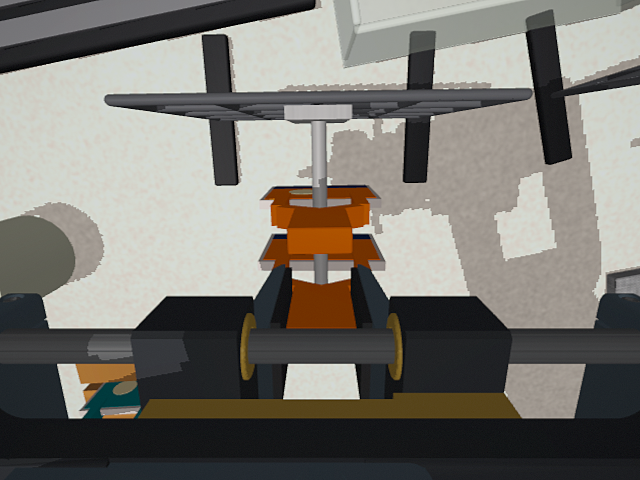

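The bar passes through the held board's window at (320,270), and board_first is 22 mm clear behind. Lowering about 21 mm, the last part gently.

```bash
python3 -m creep '[[[0,0,0.008],[0,0,0],0.02],[[0,0,0.006],[0,0,0],0.02],[[0,0,0.003],[0,0,0],0.02],[[0,0,0.002],[0,0,0],0.02],[[0,0,0.001],[0,0,0],0.02],[[0,0,0],[0,0,0],0.02],[[0,0,0],[0,0,0],0.02]]' 25
python3 -m creep '[[[0,0,0.001],[0,0,0],0.02],[[0,0,0],[0,0,0],0.02],[[0,0,0],[0,0,0],0.02]]' 25
```

```text
time_s: 10.12
position: [631.8, 43.6, 179.1]
tool_rot: [[0.984, -0.179, 0.0], [-0.179, -0.984, -0.0], [0.0, -0.0, -1.0]]
force: [0.5, 0.5, -1.9]
opening: 27.7
grasp_force: 25.0
time_s: 10.5
position: [631.7, 43.6, 177.9]
tool_rot: [[0.984, -0.179, 0.0], [-0.179, -0.984, -0.0], [0.0, 0.0, -1.0]]
force: [-0.5, -1.0, -0.6]
opening: 28.3
grasp_force: 25.0
```

```bash
python3 -m creep '[[[0,0,0.0005],[0,0,0],0.02],[[0,0,0],[0,0,0],0.02],[[0,0,0],[0,0,0],0.02]]' 25
python3 -m creep '[[[0,0,0.0005],[0,0,0],0.02],[[0,0,0],[0,0,0],0.02],[[0,0,0],[0,0,0],0.02]]' 25
```

```text
time_s: 10.88
position: [631.7, 43.6, 177.5]
tool_rot: [[0.984, -0.179, 0.0], [-0.179, -0.984, -0.0], [0.0, 0.0, -1.0]]
force: [0.2, 0.0, -1.3]
opening: 27.7
grasp_force: 25.0
time_s: 11.25
position: [631.8, 43.7, 177.3]
tool_rot: [[0.984, -0.179, 0.001], [-0.179, -0.984, 0.0], [0.001, -0.0, -1.0]]
force: [-0.5, 1.3, 1.5]
opening: 28.0
grasp_force: 25.0
```

Contact (force went from -1.3 to +1.5 N). Easing the grip, then opening.

```bash
python3 -m creep '[[[0,0,0],[0,0,0],0.02],[[0,0,0],[0,0,0],0.02]]' 4
python3 -m creep '[[[0,0,0],[0,0,0],0.029],[[0,0,0],[0,0,0],0.030],[[0,0,0],[0,0,0],0.032],[[0,0,0],[0,0,0],0.034],[[0,0,0],[0,0,0],0.04],[[0,0,0],[0,0,0],0.05],[[0,0,0],[0,0,0],0.06],[[0,0,0],[0,0,0],0.06],[[0,0,0],[0,0,0],0.06]]'
python3 - <<'E'
from look import *
for k in range(2):
    s,im,d,P=look(f'w5_{k}'); R=np.array(s['tool_rot']); p=s['position']; T=(P-p)@R
    hsv=cv2.cvtColor(im,cv2.COLOR_BGR2HSV); org=(hsv[...,0]<20)&(hsv[...,1]>190)
    h=T[org&(abs(T[...,0])<15)&(T[...,2]>-60)]; print('new',np.percentile(h,[1,50,99],axis=0))
    q=T[org&(T[...,0]>18)&(T[...,0]<60)&(abs(T[...,1])<60)]; print('first',np.percentile(q,[1,50,99],axis=0))
E
```

```text
time_s: 11.5
position: [631.8, 43.7, 177.2]
tool_rot: [[0.984, -0.179, 0.001], [-0.179, -0.984, 0.0], [0.0, -0.0, -1.0]]
force: [-1.1, 0.4, 2.3]
opening: 28.0
grasp_force: 4.0
time_s: 12.62
position: [631.6, 43.6, 176.9]
tool_rot: [[0.984, -0.179, 0.0], [-0.179, -0.984, -0.0], [0.0, 0.0, -1.0]]
force: [-0.4, -0.5, -0.2]
opening: 60.4
grasp_force: 0.0
new [[ -6.1 -35.2 -35.9]
 [  4.8   0.5   4.3]
 [  5.6  34.6  97.5]]
first [[ 28.4 -33.7 -38.3]
 [ 37.9   0.1 -15.9]
 [ 40.4  32.6  99.1]]
new [[ -6.2 -35.3 -36. ]
 [  4.8   0.5   4.4]
 [  5.6  34.6  97.2]]
first [[ 28.4 -33.7 -38.2]
 [ 37.8   0.  -15.6]
 [ 40.4  32.7  99.3]]
```

View pics/w5_1.png

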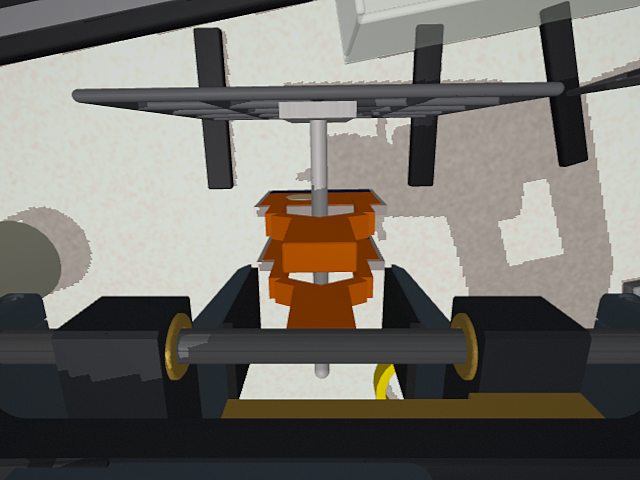

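The new board hangs free on the bar (notch at (320,285)), still and with the same gap to board_first. The open fingers touch nothing. Retreating straight up, then checking.

```bash
python3 -m creep '[[[0,0,-0.01],[0,0,0],0.06],[[0,0,-0.02],[0,0,0],0.06],[[0,0,-0.035],[0,0,0],0.06],[[0,0,-0.045],[0,0,0],0.06],[[0,0,-0.04],[0,0,0],0.06],[[-0.03,0,0],[0,0,0],0.06],[[-0.05,0,0],[0,0,0],0.06],[[-0.04,0,0],[0,0,0],0.06],[[0,0,0],[0,0,0],0.06],[[0,0,0],[0,0,0],0.06],[[0,0,0],[0,0,0],0.06],[[0,0,0],[0,0,0],0.06]]'
python3 - <<'E'
from look import *
for k in range(3):
    s,im,d,P=look(f'w6_{k}'); R=np.array(s['tool_rot']); p=s['position']; T=(P-p)@R
    hsv=cv2.cvtColor(im,cv2.COLOR_BGR2HSV); org=(hsv[...,0]<20)&(hsv[...,1]>190)
    q=T[org&(T[...,0]>90)&(T[...,0]<180)&(abs(T[...,1])<60)]; W=P[org&(T[...,0]>90)&(T[...,0]<180)&(abs(T[...,1])<60)]
    print(len(q),np.percentile(W,[1,50,99],axis=0).tolist())
im,d=env.grab_frame('scene')
cv2.imwrite('pics/end.png',np.hstack([cv2.resize(im[160:340,140:320],(400,400),interpolation=2),cv2.resize(im[180:360,330:510],(400,400),interpolation=2)]))
E
```

```text
time_s: 14.22
position: [514.4, 64.9, 326.5]
tool_rot: [[0.984, -0.18, -0.001], [-0.18, -0.984, -0.0], [-0.001, 0.0, -1.0]]
force: [0.8, -0.0, 0.7]
opening: 60.2
grasp_force: 0.0
4361 [[621.4529300700157, 6.547993486771121, 78.23949964604562], [658.4575205945162, 40.11119486730082, 182.37318609712463], [672.2947378011543, 72.96785308998288, 215.67104993903726]]
4372 [[621.4397307160333, 6.405048028224542, 77.65579674694852], [658.3811562607136, 39.92007968482591, 181.14002123580104], [672.2157369824631, 73.40372765644167, 215.70234046701884]]
4406 [[621.3873142076253, 6.526122241821752, 77.12869563062984], [658.3411735891799, 39.93075322393551, 181.25372001357937], [672.2452377516919, 73.7045870885519, 215.6701769121316]]
```

View pics/end.png

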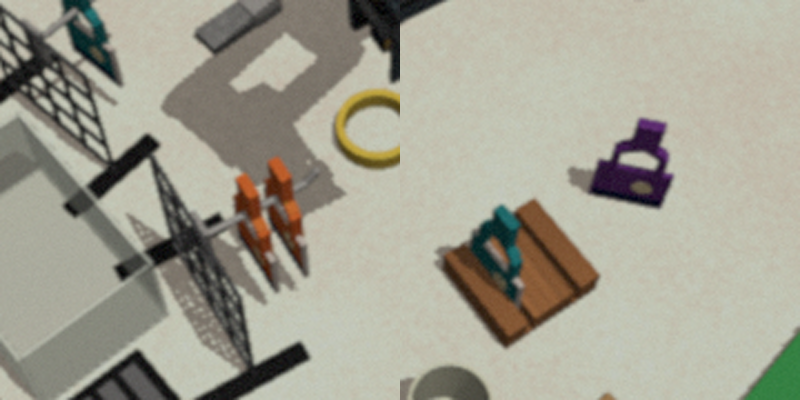

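View pics/w6_2.png

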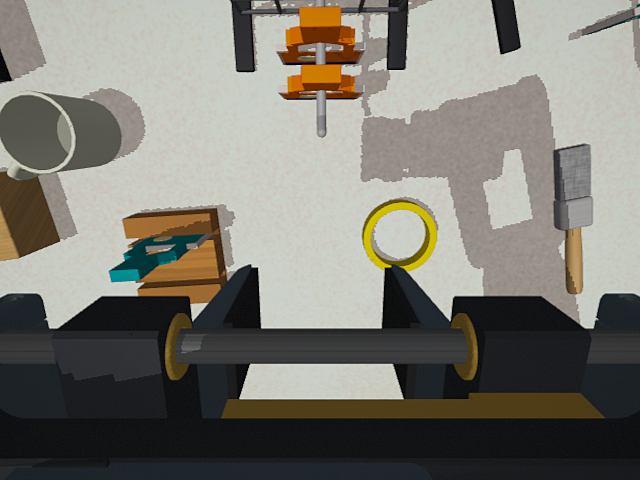

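Both orange boards hang separately on the hook and are still (wrist view: new at (320,80), first at (320,25)). The teal spare is still in the block and the arm is clear. Handing in.

```bash
python3 -c "
from workcell import env
print(env.close_job())"
```

```text
the job is handed in; nothing more can be done
None
```

The orange board from the block now hangs still on the orange grid's hook, about 22 mm in front of the first board. I moved nothing else, and the job was handed in at about 14.5 s on the robot's clock.

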